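# Roll the bean tin up its ramp into the cradle

### The arm

A 7-joint arm with a two-finger parallel gripper is mounted at the origin on the work surface. World frame = base frame: x ahead of the robot, y to its left, z up, the work surface at z = 0. Lengths are in m, angles in rad, forces in N, time in s.
With the tool pointing down it reaches from about 0.4 to 0.75 m from the base axis. Payload 19.5 kg.
Tool frame: the origin (TCP) lies on the front face of the gripper's body, between the roots of the fingers; the fingertips stand 73 mm ahead of it and the grasp point (between the pads) lies 54 mm ahead of it; z points along the fingers, y is the line along which they close (so a half turn about z gives the same grasp; the last joint's range is limited). The gripper opens to 85 mm and grips with 20 to 120 N. Pads are 22 mm wide; open, the fingers measure 114 mm over their backs; the gripper's body (76 mm by 85 mm) begins 54 mm behind the grasp point. The pads swing forward as they close: fully open they stand 13 mm farther back than shut.
Start: joints at [1.269, 0.707, -0.028, 1.485, 0.022, 0.951, -0.075], TCP at [0.148, -0.556, 0.304] pointing down, gripper open.
Joint ranges: [-2.71, 2.71], [-0.32, 2.16], [-1.57, 1.52], [0, 2.45], [-1.46, 4.6], [0, 2.02], [-2.83, 2.83]. Speed limits (rad/s): [1.89, 1.89, 2.57, 2.57, 3.01, 3.01, 3.01].

### API

Orientations are given as a unit quaternion [x, y, z, w].
In Python, from workcell import env gives the robot as it stands.
- The arm moves only by the tool arm_command, never from a script. Its argument "targets" is a list of rows, each an object of numbers: "x", "y", "z": the shift along the tool's x, y, z in m; "turn": the turn about the tool's z in rad; "gripper": the opening, from 0 (shut) to 1 (fully open). A call has 1 to 20 rows; each row shifts and turns the commanded pose from where the row before left it, along the tool's axes as they then stand; what a row does not reach is not made up. A row lasts 1/8 s, in which the tool goes at most 62.5 mm and 10.7 degrees, less where a joint would pass 70% of its speed; a pose out of reach is approached as far as the arm can. A call with a gripper value outside its range is refused whole. The fingers move at their own pace and stop on an object; "squeeze" is the grip in N (left out, the last holds). Time passes only in rows, so rows that do not move let the fingers close. It gives the time, the measured TCP pose, the force, the opening and the grip force at its end, in the units of the state.
- env.get_obs(): the state, without advancing time (a new reading comes with each control period).
- env.camera(name): name is "scene" or "top"; returns a dict with "img" (384x512x3 uint8, red, green, blue), "fovy" (degrees; the focal length in pixels is half the picture's height over the tangent of half this angle, whatever the lens; pixels are square), "cx", "cy" (the principal point, pixels), "world_from_camera" (4x4, takes a point from camera to world coordinates). Camera axes: x right, y up, looking along -z (the intrinsics and any distortion apply to the point x, -y, -z); pixel columns grow to the right and rows downward; lengths in m; the calibration is good to about 2 mm. A picture is of the moment at which its call begins. There is no depth.
- env.close_job(): hands the job in; it is judged then, once.
The state is a dict: "clock": time; "joint_pos": joint angles; "qd": joint speeds; "effort": joint torques, N m; "position": TCP position; "ee_rot": TCP orientation; "force": force on the tool from outside, world axes, zero at the start; "wrist_torque": the same for the moment, N m; "grip_width": opening from 0.0 (shut) to 1.0 (fully open); "grasp_force": force on a finger pad.
Only numpy, scipy, OpenCV 4.12 (cv2) and the standard library are available. Lean on these libraries where they do the work, as an engineer would, in place of code of your own. Each camera call takes 0.05 s, during which the arm holds its last target. There are 200 camera calls.

### The job

The bean tin is lying at the foot of the wooden loading ramp on the coffee bar. With your fingers behind it, gently push it up the ramp and over the crest so that it comes to rest in the cradle against the stop board; do not grasp or lift it, do not fling it, and do not let it get away from you and roll back off the foot. Leave the pitcher, the cup and the tamper where they stand.

Things in the scene. Friction and masses are not known exactly. Their poses are not given: they have to be found in the camera images.
- tin: Closed steel bean tin: cylinder 80 mm in diameter, 110 mm long, green band, black lid at one end, 0.2 to 0.4 kg, loose, lying on its side across the ramp's foot between the rails. Origin at the cylinder's centre; y is the cylinder's axis, x and z turn as it rolls. It stays put on the level, rolls down on the slope. Fingers rubbing on it make it partly slide; pushing it up takes about 2 to 12 N.
- ramp: Wooden ramp fixed to the counter, 377 mm long, 134 mm wide; place and yaw vary. Origin on the counter surface, on its centre line. x points level uphill, y to the left looking uphill, z up. Ends: x = -210 and +167 mm. Side rails 8 mm wide, inner faces 118 mm apart, stand 10 mm above the floor all along. The tin starts with its centre at x = -155 to -135 mm.
- slope_start (a point): On the ramp's floor, centre line, where the slope begins: ramp x = -100 mm, 10 mm above the counter. From here down to the open end at x = -210 mm (no kerb) the floor is level: the foot.
- crest (a point): On the ramp's floor, centre line, at the crest: ramp x = +70 mm, 38 mm above the counter. The floor rises straight to here from slope_start (about 9 degrees), then falls to 27 mm at x = +155 mm, at the stop board. Once the tin's centre is past about x = +76 mm it rolls into the cradle by itself and stays there.
- cradle (a point): Where the centre of the tin lies when it rests in the cradle against the stop: ramp x = +115 mm, y = 0, 72.5 mm above the counter. The stop board is upright, its face at x = +155 mm, 12 mm thick, top 85 mm above the counter.
- pitcher: Steel milk pitcher with a handle, 72 mm across, 95 mm high, loose, standing beside the ramp. Origin at the centre of its underside.
- cup: White ceramic cup, 76 mm across, 55 mm high, loose, standing beside the ramp. Origin at the centre of its underside.
- tamper: Dark wood coffee tamper standing on its 58 mm wide base, 83 mm high, loose, standing beside the ramp. Origin at the centre of its underside.
Things that resemble listed ones, but are neither listed nor needed, are in the scene too. Leave any pink look-alike of the tin alone.

How it is judged:
On the way:
1. the fingers push the tin up the slope, between the rails (x of tin in the frame of ramp between -0.05 and 0.06 m and y of tin in the frame of ramp between -0.012 and 0.012 m and contact force between the fingers and tin above 0.2 N).
At the end, for the whole second after the job is handed in: the tin is at rest in the cradle, its centre within 7 mm of its place along the ramp and 8 mm across it, within 0.12 rad of square to the ramp; pitcher, cup and tamper within 30 mm of where they stood (x of tin in the frame of ramp between 0.108 and 0.122 m and y of tin in the frame of ramp between -0.008 and 0.008 m and z of tin in the frame of ramp between 0.067 and 0.078 m and angle between the y axis of tin and the y axis of ramp, either way round below 0.12 rad and linear speed of tin below 0.02 m/s and distance of each of pitcher, cup, tamper from where it was at the start of the episode below 0.03 m); the robot touches nothing.
It fails at once if the tin is lifted off the ramp (more than about 10 mm) (z of tin in the frame of ramp above 0.089 m or (x of tin in the frame of ramp below 0.01 m and z of tin in the frame of ramp above 0.081 m) or (x of tin in the frame of ramp below -0.06 m and z of tin in the frame of ramp above 0.069 m)).
It fails at once if the tin rolls back off the foot of the ramp (centre beyond x = -190 mm) (x of tin in the frame of ramp below -0.19 m).
It fails at once if the tin is flung or runs away (faster than 0.6 m/s) (linear speed of tin above 0.6 m/s).
It fails at once if the tin is squeezed or pressed with more than 35 N (contact force between the fingers and tin above 35 N).
It fails at once if the pitcher, cup or tamper is moved (30 mm) or knocked over (distance of any of pitcher, cup, tamper from where it was at the start of the episode above 0.03 m or angle between any of pitcher, cup, tamper's own z axis and vertical above 0.35 rad).
It also fails if it takes over 35 s, if anything falls off the work surface, if the arm or the gripper's body presses on something with over 40 N, if the wrist force passes 120 N, or if a joint passes its speed limit or range.

## Working session

There is one attempt and no reset: what is moved stays moved. The work goes in short steps, Python scripts to look and compute and a tool call to move; the robot and the scene stay as the last step left them, time stands still between calls to the robot, and variables do not carry over. Pictures are saved under pics/ and viewed, at most 10 in all, crops included, and the job is handed in when it is done.

Besides the shell and the picture viewer there is one more tool, called after "Emit:" in YAML: its name, and indented under it one key for each argument. arm_command: Moves the arm, as the interface text tells. Its arguments: {"type":"object","properties":{"targets":{"type":"array"},"squeeze":{"type":"number"}},"required":["targets"]}

```bash
mkdir -p pics; cat > h.py <<'E'
import numpy as np, cv2
from workcell import env
def ray(c,u,v):
    f=c['img'].shape[0]/2/np.tan(np.radians(c['fovy'])/2)
    M=np.array(c['world_from_camera']); d=M[:3,:3]@np.array([(u-c['cx'])/f,-(v-c['cy'])/f,-1]); return M[:3,3],d
def at(c,u,v,z):
    o,d=ray(c,u,v); return o+d*(z-o[2])/d[2]
def px(c,p):
    f=c['img'].shape[0]/2/np.tan(np.radians(c['fovy'])/2)
    q=np.linalg.inv(np.array(c['world_from_camera']))@np.append(p,1); return c['cx']-f*q[0]/q[2], c['cy']+f*q[1]/q[2]
E
python3 - <<'E'
from h import *
for n in('scene','top'):
    c=env.camera(n); print(n,{k:v for k,v in c.items() if k!='img'})
    cv2.imwrite(f'pics/{n}0.png',cv2.resize(c['img'][:,:,::-1],None,fx=1.5,fy=1.5))
o=env.get_obs(); print(o)
E
```

```text
scene {'fovy': 47.32977697785528, 'cx': 258.69133522933834, 'cy': 202.96490827986233, 'world_from_camera': array([[ 0.10530923, -0.80592922,  0.58257021,  1.10775908],
       [ 0.99436714,  0.09240849, -0.05191019, -0.15933721],
       [-0.01199849,  0.5847553 ,  0.811121  ,  0.85989656],
       [ 0.        ,  0.        ,  0.        ,  1.        ]])}
top {'fovy': 52.140030181385555, 'cx': 256.5310544983592, 'cy': 191.69952723176505, 'world_from_camera': array([[ 0.01042903,  0.98938249, -0.14496045,  0.41508295],
       [-0.99993381,  0.01102331,  0.00329691, -0.11388002],
       [ 0.00485985,  0.14491647,  0.98943196,  0.95389096],
       [ 0.        ,  0.        ,  0.        ,  1.        ]])}
{'clock': 0.1, 'joint_pos': array([ 1.26930585,  0.70700763, -0.02759948,  1.48494363,  0.02200508,
        0.95091061, -0.07552567]), 'qd': array([ 8.26714480e-04, -3.01034004e-03, -1.22734823e-03, -2.30679434e-03,
        7.70897322e-05,  2.77144149e-04,  9.25212189e-04]), 'effort': array([ 3.44243279e-03, -8.84297919e+01,  1.23750385e+00, -2.36458558e+01,
        1.71301811e-02,  5.00079273e-03, -5.14611884e-05]), 'position': array([ 0.1476565 , -0.55554767,  0.3034954 ]), 'ee_rot': array([ 9.91577744e-01,  1.29511944e-01, -8.47383912e-05, -4.75799557e-04]), 'force': array([-0.0498578 , -0.08860351,  0.24251472]), 'wrist_torque': array([-0.0295264 ,  0.01669046,  0.00343068]), 'grasp_force': 0.0, 'grip_width': 0.9968247159506338}
```

View pics/top0.png

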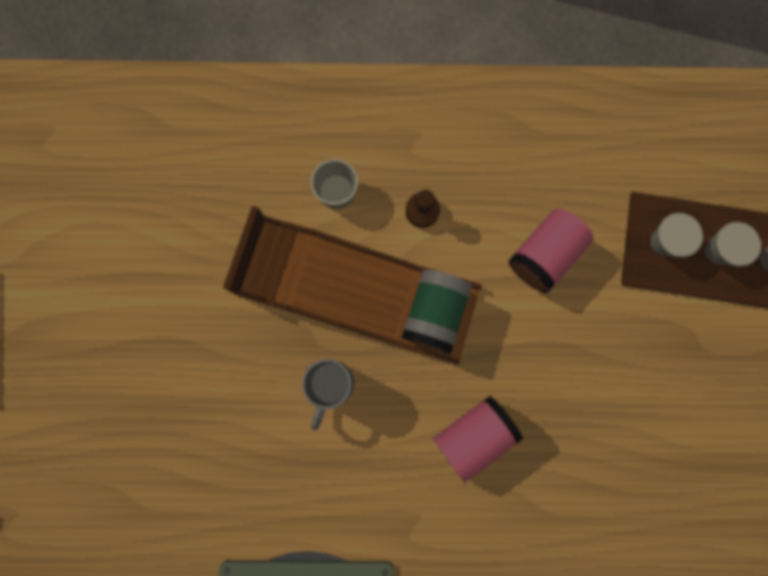

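View pics/scene0.png

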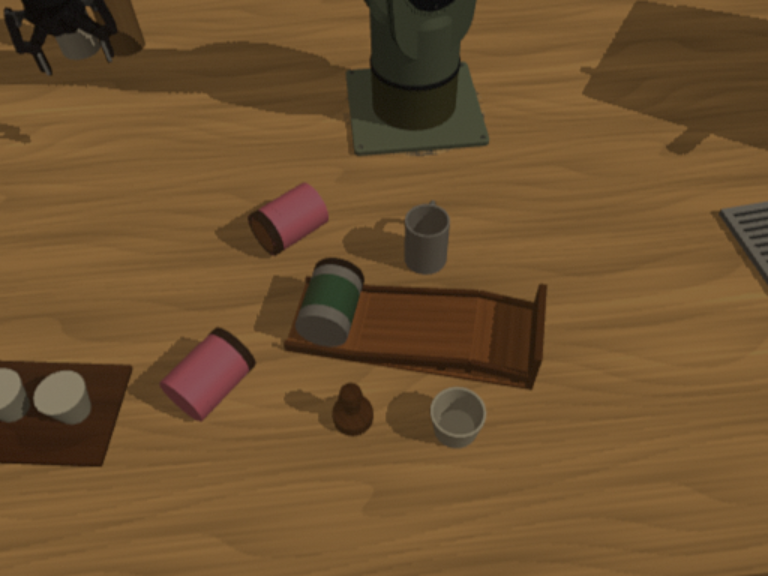

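The top view shows the ramp with its stop board at left (225–262, 208–292) and its open foot at right (458–481, 287–362). The tin lies at the foot, centred near (438, 310). The cup and tamper stand on the far side and the pitcher on the near side. Next I'll fit the ramp pose to its corners.

```bash
cat > fit.py <<'E'
from h import *
from scipy.optimize import least_squares
def T(q,p):
    c,s=np.cos(q[2]),np.sin(q[2]); return np.array([q[0]+c*p[0]-s*p[1],q[1]+s*p[0]+c*p[1],p[2]])
if __name__=='__main__':
    ct,cs=env.camera('top'),env.camera('scene')
    obs=[(ct,(481,287),(-.21,-.067,.02)),(ct,(459,362),(-.21,.067,.02)),(ct,(255,208),(.161,-.067,.085)),(ct,(228,288),(.161,.067,.085)),
     (cs,(288,347),(-.21,-.067,.02)),(cs,(306,280),(-.21,.067,.02)),(cs,(544,286),(.161,.067,.085)),(cs,(533,384),(.161,-.067,.0))]
    obs=obs[:7]
    f=lambda q:np.concatenate([np.array(px(c,T(q,p)))-np.array(u)/1.5 for c,u,p in obs])
    r=least_squares(f,[.45,-.1,1.28],loss='soft_l1'); q=r.x; print(q,f(q).round(1))
    np.save('ramp.npy',q)
    out=[]
    for c in(ct,cs):
        im=cv2.resize(c['img'][:,:,::-1],None,fx=3,fy=3,interpolation=cv2.INTER_CUBIC)
        def L(a,b,col):
            pts=[tuple(int(round(3*v+1)) for v in px(c,T(q,p))) for p in(a,b)]; cv2.line(im,*pts,col,1)
        for s in(-1,1):
            pr=[(-.21,.02),(-.1,.02),(.07,.048),(.155,.037)]
            for a,b in zip(pr,pr[1:]): L((a[0],s*.067,a[1]),(b[0],s*.067,b[1]),(255,255,0))
        for x in(.155,.167): L((x,-.067,.085),(x,.067,.085),(0,255,255))
        L((.07,-.059,.038),(.07,.059,.038),(0,0,255))
        L((-.145,-.055,.05),(-.145,.055,.05),(255,0,255)); 
        L((-.105,-.055,.05),(-.105,.055,.05),(255,0,255)); L((-.145,-.055,.09),(-.145,.055,.09),(255,255,255))
        u,v=px(c,T(q,(-.03,0,.03))); x0,y0=int(3*u)-390,int(3*v)-220
        out.append(im[max(y0,0):y0+440,max(x0,0):x0+780])
    cv2.imwrite('pics/fit_t.png',out[0]);cv2.imwrite('pics/fit_s.png',out[1])
E
python3 fit.py
```

```text
[ 0.55839024 -0.05146272  1.28358029] [ 0.1 -3.5 -0.5  0.  -0.8 -2.5 -2.3 -0.3 -3.5 -0.7 -0.6 -1.9 -0.9 -1.5]
```

View pics/fit_t.png

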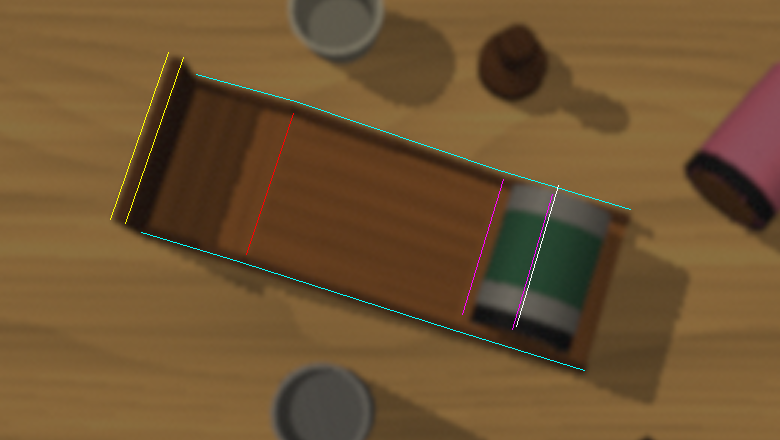

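View pics/fit_s.png

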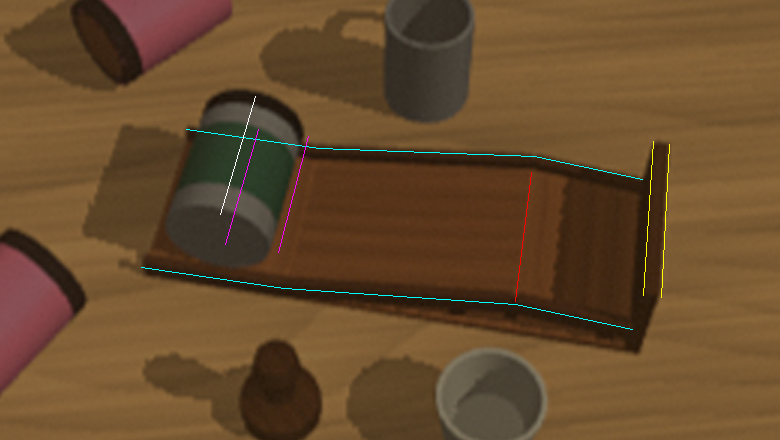

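The overlay is a few pixels off, which is most visible on the rails. I'll triangulate the green band as a check and pick the corners from clean enlargements.

```bash
cat > tin.py <<'E'
from h import *
from scipy.optimize import least_squares
def band(c):
    h=cv2.cvtColor(c['img'],cv2.COLOR_RGB2HSV); m=cv2.inRange(h,(50,60,20),(90,255,255))
    n,l,s,ce=cv2.connectedComponentsWithStats(m); i=1+np.argmax(s[1:,4]); 
    return ce[i],s[i],l==i
def tri(ct,cs):
    a=[ray(c,*band(c)[0]) for c in(ct,cs)]
    A=np.zeros((3,3));b=np.zeros(3)
    for o,d in a:
        d=d/np.linalg.norm(d);P=np.eye(3)-np.outer(d,d);A+=P;b+=P@o
    p=np.linalg.solve(A,b); return p,[np.linalg.norm(np.cross(d/np.linalg.norm(d),p-o)) for o,d in a]
if __name__=='__main__':
    ct,cs=env.camera('top'),env.camera('scene'); print(band(ct)[0],band(ct)[1],band(cs)[0],band(cs)[1],tri(ct,cs))
    for n,c,x,y in(('t',ct,145,130),('s',cs,185,165)):
        cv2.imwrite(f'pics/raw_{n}.png',cv2.convertScaleAbs(cv2.resize(c['img'][y:y+120,x:x+185,::-1],None,fx=4.3,fy=4.3,interpolation=cv2.INTER_CUBIC),alpha=1.7))
E
python3 tin.py
```

```text
[292.19264892 203.50570342] [273 189  38  32 789] [224.77689243 195.80677291] [210 183  29  31 502] (array([ 0.5178391 , -0.18967744,  0.0791494 ]), [np.float64(0.0074014300781796395), np.float64(0.007401430078179607)])
```

View pics/raw_t.png

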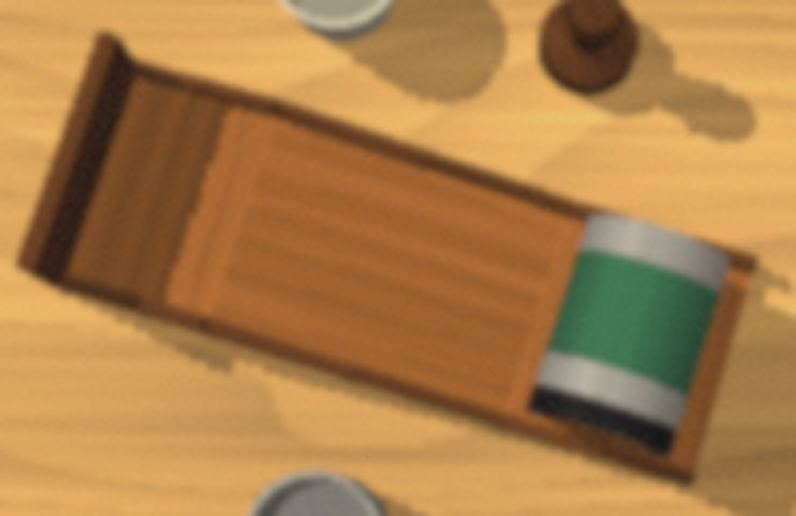

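View pics/raw_s.png

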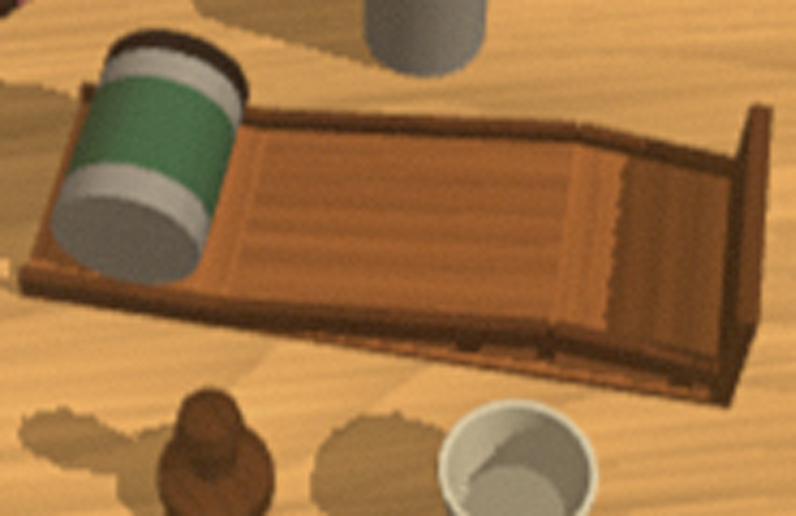

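```bash
cat > fit2.py <<'E'
from h import *
from tin import band
from fit import T
from scipy.optimize import least_squares
C=[env.camera('top'),env.camera('scene')]
O=[[((103,32),(.167,-.067,.085)),((20,262),(.167,.067,.085)),((755,258),(-.21,-.067,.02)),((692,482),(-.21,.067,.02)),((205,322),(.07,.067,.048)),((285,103),(.07,-.067,.048))],
[((85,88),(-.21,.067,.02)),((22,270),(-.21,-.067,.02)),((580,124),(.07,.067,.048)),((552,328),(.07,-.067,.048)),((772,107),(.167,.067,.085)),((757,320),(.167,-.067,.085)),((728,405),(.167,-.067,0))]]
off=[(145,130),(185,165)]
OB=[[(np.array(u)/4.3+o-.4,p) for u,p in ob] for ob,o in zip(O,off)]
def P(c,p,k):
    u=np.array(px(c,p))-[c['cx'],c['cy']]; f=192/np.tan(np.radians(c['fovy'])/2)
    return u*(1+k*(u@u)/f**2)+[c['cx'],c['cy']]
def R(i,q,k): return np.concatenate([P(C[i],T(q,p),k)-u for u,p in OB[i]])
for i in(0,1):
  for usek in(0,1):
    r=least_squares(lambda v:R(i,v[:3],usek*v[3]),[.55,-.05,1.28,0]); print(i,r.x.round(4),r.fun.reshape(-1,2).round(1).tolist())
r=least_squares(lambda v:np.r_[R(0,v[:3],v[3]),R(1,v[:3],v[4])],[.55,-.05,1.28,0,0]); print(r.x.round(4),r.fun.reshape(-1,2).round(1).tolist())
for c in C: print('tin',at(c,*band(c)[0],.05))
print(at(C[0],308/1.5,562/1.5,.01),[at(C[1],u/1.5,v/1.5,.01).round(3) for u,v in((348,70),(473,68),(487,146),(357,152))])
E
python3 fit2.py
```

```text
0 [ 0.5567 -0.054   1.2755  0.    ] [[-0.4, -1.4], [-1.0, 0.5], [1.7, -0.4], [0.6, 1.0], [-0.3, 1.4], [-0.6, -1.4]]
0 [ 0.5569 -0.0526  1.2755 -0.242 ] [[0.6, -0.5], [0.4, 0.4], [0.7, -0.4], [-0.4, 0.5], [-0.4, 1.2], [-0.9, -1.3]]
1 [ 0.5545 -0.0508  1.2763  0.    ] [[-0.4, -2.0], [-1.0, 1.2], [-0.1, -1.0], [-0.4, 0.6], [0.4, -0.9], [0.7, 0.5], [0.6, 0.7]]
1 [ 0.5555 -0.0495  1.2773 -0.2293] [[0.3, -1.6], [0.0, 1.4], [0.2, -0.7], [0.0, 0.7], [-0.4, -0.4], [-0.0, 0.3], [-0.2, 0.1]]
[ 0.5562 -0.0509  1.2767 -0.3129 -0.1793] [[0.2, 0.1], [0.3, 0.8], [-0.1, -0.3], [-1.1, 0.6], [-1.0, 1.5], [-1.6, -0.9], [-0.2, -1.4], [-0.7, 1.7], [-0.3, -0.4], [-0.5, 1.1], [-0.6, -0.1], [-0.3, 0.8], [-0.4, 0.7]]
tin [ 0.52080672 -0.19986058  0.05      ]
tin [ 0.49688189 -0.18298956  0.05      ]
[ 0.1315677 -0.0049868  0.01     ] [array([-0.13 , -0.125,  0.01 ]), array([-0.104,  0.142,  0.01 ]), array([0.145, 0.124, 0.01 ]), array([ 0.132, -0.126,  0.01 ])]
```

Allowing for slight barrel distortion, both cameras agree on the ramp: origin about (0.556, -0.051), yaw 1.277. The tin is at about x = -0.145 in the ramp frame. I'll turn the tool square to the ramp and go above a point behind the tin.

Emit:
arm_command:
  targets:
    - {"turn": -0.17,"gripper": 0.6}
    - {"turn": -0.17}
    - {"turn": -0.17}
    - {"turn": -0.17}
    - {"turn": -0.17}
    - {"turn": -0.167}
    - {"x": 0.037,"y": 0.024,"z": 0.01}
    - {"x": 0.037,"y": 0.024,"z": 0.01}
    - {"x": 0.037,"y": 0.024,"z": 0.01}
    - {"x": 0.037,"y": 0.024,"z": 0.01}
    - {"x": 0.037,"y": 0.024,"z": 0.01}
    - {"x": 0.037,"y": 0.024,"z": 0.01}
    - {"x": 0.037,"y": 0.024,"z": 0.01}
    - {"x": 0.037,"y": 0.024,"z": 0.01}
    - {"x": 0.037,"y": 0.024,"z": 0.01}
    - {"x": 0.033,"y": 0.028,"z": 0.01}
    - {}

```text
$.targets[0]: bad value
```

```bash
cat > st.py <<'E'
from h import *
o=env.get_obs(); q=[.556,-.051,1.2767]; p=o['position']; d=p[:2]-q[:2]; c,s=np.cos(q[2]),np.sin(q[2])
x,y,_,w=o['ee_rot']; print('t',o['clock'],'ramp xyz',(c*d[0]+s*d[1]).round(4),(-s*d[0]+c*d[1]).round(4),p[2].round(4),'yaw err',round(2*np.arctan2(y,x)-q[2],4),'q',o['ee_rot'].round(4),'F',o['force'].round(1),'w',round(o['grip_width'],2))
E
python3 st.py
```

```text
t 0.4 ramp xyz -0.6013 0.2445 0.3038 yaw err -1.0169 q [ 9.916e-01  1.295e-01 -0.000e+00 -1.000e-04] F [ 0.6 -0.7 -0.7] w 1.0
```

Emit:
arm_command:
  targets:
    - {"x": 0,"y": 0,"z": 0,"turn": -0.17,"gripper": 0.6}
    - {"x": 0,"y": 0,"z": 0,"turn": -0.17,"gripper": 0.6}
    - {"x": 0,"y": 0,"z": 0,"turn": -0.17,"gripper": 0.6}
    - {"x": 0,"y": 0,"z": 0,"turn": -0.17,"gripper": 0.6}
    - {"x": 0,"y": 0,"z": 0,"turn": -0.17,"gripper": 0.6}
    - {"x": 0,"y": 0,"z": 0,"turn": -0.167,"gripper": 0.6}
    - {"x": 0.037,"y": 0.024,"z": 0.01,"turn": 0,"gripper": 0.6}
    - {"x": 0.037,"y": 0.024,"z": 0.01,"turn": 0,"gripper": 0.6}
    - {"x": 0.037,"y": 0.024,"z": 0.01,"turn": 0,"gripper": 0.6}
    - {"x": 0.037,"y": 0.024,"z": 0.01,"turn": 0,"gripper": 0.6}
    - {"x": 0.037,"y": 0.024,"z": 0.01,"turn": 0,"gripper": 0.6}
    - {"x": 0.037,"y": 0.024,"z": 0.01,"turn": 0,"gripper": 0.6}
    - {"x": 0.037,"y": 0.024,"z": 0.01,"turn": 0,"gripper": 0.6}
    - {"x": 0.037,"y": 0.024,"z": 0.01,"turn": 0,"gripper": 0.6}
    - {"x": 0.037,"y": 0.024,"z": 0.01,"turn": 0,"gripper": 0.6}
    - {"x": 0.033,"y": 0.028,"z": 0.01,"turn": 0,"gripper": 0.6}
    - {"x": 0,"y": 0,"z": 0,"turn": 0,"gripper": 0.6}

```text
clock: 2.52
position: [0.4893, -0.2735, 0.2031]
ee_rot: [0.802, 0.598, 0.001, -0.001]
force: [-0.8, -0.1, 0.3]
grip_width: 0.603
grasp_force: 0.0
```

```bash
python3 st.py
```

```text
t 2.525 ramp xyz -0.2323 -0.0007 0.2031 yaw err 0.0042 q [ 8.018e-01  5.976e-01  6.000e-04 -5.000e-04] F [-0.8 -0.1  0.3] w 0.6
```

Emit:
arm_command:
  targets:
    - {"x": -0.006,"y": 0,"z": 0.02,"turn": 0,"gripper": 0.6}
    - {"x": 0,"y": 0,"z": 0.02,"turn": 0,"gripper": 0.6}
    - {"x": 0,"y": 0,"z": 0.02,"turn": 0,"gripper": 0.6}
    - {"x": 0,"y": 0,"z": 0.02,"turn": 0,"gripper": 0.6}
    - {"x": 0,"y": 0,"z": 0.01,"turn": 0,"gripper": 0.6}
    - {"x": 0,"y": 0,"z": 0.009,"turn": 0,"gripper": 0.6}
    - {"x": 0,"y": 0,"z": 0,"turn": 0,"gripper": 0.6}

```text
clock: 3.4
position: [0.4854, -0.2819, 0.1048]
ee_rot: [0.803, 0.596, -0.0, -0.0]
force: [-0.7, 0.4, 0.6]
grip_width: 0.602
grasp_force: 0.0
```

```bash
python3 st.py; python3 - <<'E'
from h import *
a=[env.camera(n)['img'][y:y+150,x:x+200,::-1] for n,x,y in(('top',180,130),('scene',150,130))]
cv2.imwrite('pics/desc.png',cv2.convertScaleAbs(cv2.resize(np.hstack(a),None,fx=2,fy=2,interpolation=cv2.INTER_CUBIC),alpha=1.7))
E
```

```text
t 3.4 ramp xyz -0.2415 0.0006 0.1048 yaw err -0.0 q [ 8.031e-01  5.959e-01 -1.000e-04 -2.000e-04] F [-0.7  0.4  0.6] w 0.6
```

View pics/desc.png

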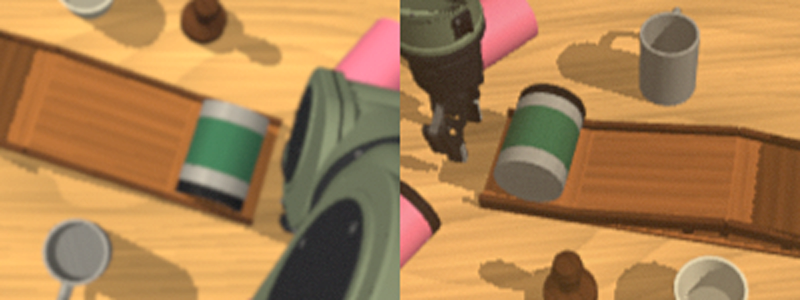

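The fingers stand just behind the tin, clear of both pink look-alikes. Scene half: fingertip at (455, 155), tin at (540, 145). I'll start pushing along the level foot.

Emit:
arm_command:
  targets:
    - {"x": 0.005,"y": 0,"z": 0,"turn": 0,"gripper": 0.6}
    - {"x": 0.005,"y": 0,"z": 0,"turn": 0,"gripper": 0.6}
    - {"x": 0.005,"y": 0,"z": 0,"turn": 0,"gripper": 0.6}
    - {"x": 0.005,"y": 0,"z": 0,"turn": 0,"gripper": 0.6}
    - {"x": 0.005,"y": 0,"z": 0,"turn": 0,"gripper": 0.6}
    - {"x": 0.005,"y": 0,"z": 0,"turn": 0,"gripper": 0.6}
    - {"x": 0.005,"y": 0,"z": 0,"turn": 0,"gripper": 0.6}
    - {"x": 0.005,"y": 0,"z": 0,"turn": 0,"gripper": 0.6}
    - {"x": 0.005,"y": 0,"z": 0,"turn": 0,"gripper": 0.6}
    - {"x": 0.005,"y": 0,"z": 0,"turn": 0,"gripper": 0.6}
    - {"x": 0.005,"y": 0,"z": 0,"turn": 0,"gripper": 0.6}
    - {"x": 0.005,"y": 0,"z": 0,"turn": 0,"gripper": 0.6}
    - {"x": 0.005,"y": 0,"z": 0,"turn": 0,"gripper": 0.6}
    - {"x": 0.005,"y": 0,"z": 0,"turn": 0,"gripper": 0.6}

```text
clock: 5.25
position: [0.5059, -0.2145, 0.1049]
ee_rot: [0.803, 0.596, 0.0, -0.0]
force: [-0.0, 0.8, -0.5]
grip_width: 0.601
grasp_force: 0.1
```

```bash
python3 st.py; python3 - <<'E'
from h import *
a=[env.camera(n)['img'][y:y+150,x:x+200,::-1] for n,x,y in(('top',180,130),('scene',150,130))]
cv2.imwrite('pics/push1.png',cv2.convertScaleAbs(cv2.resize(np.hstack(a),None,fx=2,fy=2,interpolation=cv2.INTER_CUBIC),alpha=1.7))
E
```

```text
t 5.25 ramp xyz -0.171 0.0005 0.1049 yaw err 0.0001 q [ 8.030e-01  5.959e-01  0.000e+00 -1.000e-04] F [-0.   0.8 -0.5] w 0.6
```

View pics/push1.png

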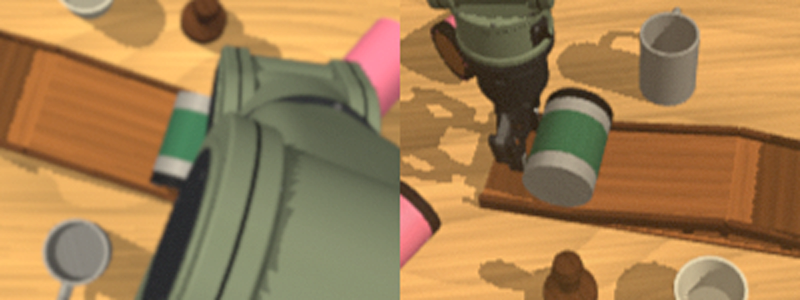

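The tin has moved forward about 25 mm and is still square and between the rails (scene half: tin at (570, 150), fingers directly behind it at (510, 150)). Next I'll follow it up the slope.

Emit:
arm_command:
  targets:
    - {"x": 0.006,"y": 0,"z": 0,"turn": 0,"gripper": 0.6}
    - {"x": 0.006,"y": 0,"z": 0,"turn": 0,"gripper": 0.6}
    - {"x": 0.006,"y": 0,"z": 0,"turn": 0,"gripper": 0.6}
    - {"x": 0.006,"y": 0,"z": -0.001,"turn": 0,"gripper": 0.6}
    - {"x": 0.006,"y": 0,"z": -0.001,"turn": 0,"gripper": 0.6}
    - {"x": 0.006,"y": 0,"z": -0.001,"turn": 0,"gripper": 0.6}
    - {"x": 0.006,"y": 0,"z": -0.001,"turn": 0,"gripper": 0.6}
    - {"x": 0.006,"y": 0,"z": -0.001,"turn": 0,"gripper": 0.6}
    - {"x": 0.006,"y": 0,"z": -0.001,"turn": 0,"gripper": 0.6}
    - {"x": 0.006,"y": 0,"z": -0.001,"turn": 0,"gripper": 0.6}
    - {"x": 0.006,"y": 0,"z": -0.001,"turn": 0,"gripper": 0.6}
    - {"x": 0.006,"y": 0,"z": -0.001,"turn": 0,"gripper": 0.6}

```text
clock: 6.85
position: [0.5268, -0.1455, 0.114]
ee_rot: [0.803, 0.596, 0.0, -0.0]
force: [0.3, -3.3, 1.5]
grip_width: 0.596
grasp_force: 1.5
```

```bash
python3 st.py; python3 - <<'E'
from h import *
a=[env.camera(n)['img'][y:y+150,x:x+200,::-1] for n,x,y in(('top',150,130),('scene',180,130))]
cv2.imwrite('pics/push2.png',cv2.convertScaleAbs(cv2.resize(np.hstack(a),None,fx=2,fy=2,interpolation=cv2.INTER_CUBIC),alpha=1.7))
E
```

```text
t 6.85 ramp xyz -0.0989 0.0005 0.114 yaw err 0.0001 q [ 8.031e-01  5.959e-01  0.000e+00 -1.000e-04] F [ 0.3 -3.3  1.5] w 0.6
```

View pics/push2.png

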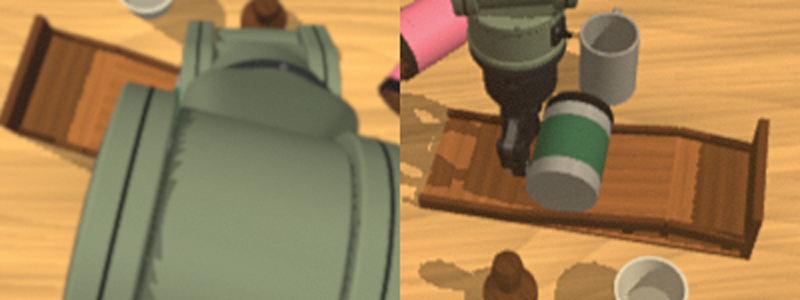

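Contact is steady at 3.3 N with the tin square on the slope. The gripper's underside passes above the pitcher's height, so I'll continue.

Emit:
arm_command:
  targets:
    - {"x": 0.006,"y": 0,"z": -0.001,"turn": 0,"gripper": 0.6}
    - {"x": 0.006,"y": 0,"z": -0.001,"turn": 0,"gripper": 0.6}
    - {"x": 0.006,"y": 0,"z": -0.001,"turn": 0,"gripper": 0.6}
    - {"x": 0.006,"y": 0,"z": -0.001,"turn": 0,"gripper": 0.6}
    - {"x": 0.006,"y": 0,"z": -0.001,"turn": 0,"gripper": 0.6}
    - {"x": 0.006,"y": 0,"z": -0.001,"turn": 0,"gripper": 0.6}
    - {"x": 0.006,"y": 0,"z": -0.001,"turn": 0,"gripper": 0.6}
    - {"x": 0.006,"y": 0,"z": -0.001,"turn": 0,"gripper": 0.6}
    - {"x": 0.006,"y": 0,"z": -0.001,"turn": 0,"gripper": 0.6}
    - {"x": 0.006,"y": 0,"z": -0.001,"turn": 0,"gripper": 0.6}
    - {"x": 0.006,"y": 0,"z": -0.001,"turn": 0,"gripper": 0.6}
    - {"x": 0.006,"y": 0,"z": -0.001,"turn": 0,"gripper": 0.6}
    - {"x": 0.006,"y": 0,"z": -0.001,"turn": 0,"gripper": 0.6}
    - {"x": 0.006,"y": 0,"z": -0.001,"turn": 0,"gripper": 0.6}
    - {"x": 0.006,"y": 0,"z": -0.001,"turn": 0,"gripper": 0.6}
    - {"x": 0.006,"y": 0,"z": -0.001,"turn": 0,"gripper": 0.6}

```text
clock: 8.95
position: [0.5546, -0.0537, 0.13]
ee_rot: [0.803, 0.596, 0.0, -0.0]
force: [-1.3, -3.7, 2.5]
grip_width: 0.602
grasp_force: 1.6
```

```bash
python3 st.py; python3 - <<'E'
from h import *
a=[env.camera(n)['img'][y:y+150,x:x+200,::-1] for n,x,y in(('top',150,130),('scene',200,130))]
cv2.imwrite('pics/push3.png',cv2.convertScaleAbs(cv2.resize(np.hstack(a),None,fx=2,fy=2,interpolation=cv2.INTER_CUBIC),alpha=1.7))
E
```

```text
t 8.95 ramp xyz -0.003 0.0005 0.13 yaw err 0.0001 q [ 0.8031  0.5959  0.     -0.    ] F [-1.3 -3.7  2.5] w 0.6
```

View pics/push3.png

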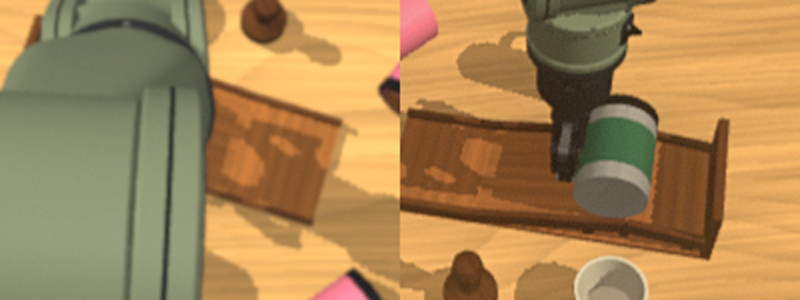

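The tin is nearly at the crest, square, with the force still about 4 N. I'll go slower over the crest and use the force to see when it rolls away.

Emit:
arm_command:
  targets:
    - {"x": 0.005,"y": 0,"z": -0.001,"turn": 0,"gripper": 0.6}
    - {"x": 0.005,"y": 0,"z": -0.001,"turn": 0,"gripper": 0.6}
    - {"x": 0.005,"y": 0,"z": -0.001,"turn": 0,"gripper": 0.6}
    - {"x": 0.004,"y": 0,"z": 0,"turn": 0,"gripper": 0.6}
    - {"x": 0.004,"y": 0,"z": 0,"turn": 0,"gripper": 0.6}
    - {"x": 0.004,"y": 0,"z": 0,"turn": 0,"gripper": 0.6}
    - {"x": 0.003,"y": 0,"z": 0,"turn": 0,"gripper": 0.6}
    - {"x": 0.003,"y": 0,"z": 0,"turn": 0,"gripper": 0.6}

```text
clock: 10.05
position: [0.5642, -0.0222, 0.1329]
ee_rot: [0.803, 0.596, 0.0, -0.0]
force: [0.2, 0.2, -0.6]
grip_width: 0.601
grasp_force: 0.0
```

```bash
python3 st.py; python3 -c "
from tin import *
print(band(env.camera('scene'))[:2])"
```

```text
t 10.05 ramp xyz 0.0299 0.0005 0.1329 yaw err 0.0001 q [ 8.030e-01  5.959e-01  0.000e+00 -1.000e-04] F [ 0.2  0.2 -0.6] w 0.6
(array([342.24378109, 206.41293532]), array([324, 194,  33,  30, 603], dtype=int32))
```

Emit:
arm_command:
  targets:
    - {"x": 0,"y": 0,"z": 0,"turn": 0,"gripper": 0.6}
    - {"x": 0,"y": 0,"z": 0,"turn": 0,"gripper": 0.6}
    - {"x": 0,"y": 0,"z": 0,"turn": 0,"gripper": 0.6}
    - {"x": 0,"y": 0,"z": 0,"turn": 0,"gripper": 0.6}
    - {"x": 0,"y": 0,"z": 0,"turn": 0,"gripper": 0.6}
    - {"x": 0,"y": 0,"z": 0,"turn": 0,"gripper": 0.6}

```text
clock: 10.85
position: [0.5641, -0.0225, 0.1329]
ee_rot: [0.803, 0.596, 0.0, -0.0]
force: [0.2, -0.4, 0.3]
grip_width: 0.599
grasp_force: 0.0
```

```bash
python3 st.py; python3 -c "
from tin import *
from fit import T
c=env.camera('scene'); print(band(c)[:2])
for x,z in((-.145,.05),(.078,.078),(.1,.074),(.115,.0725)): print(x,px(c,T([.556,-.051,1.2767],(x,0,z+.027))))"
```

```text
t 10.85 ramp xyz 0.0297 0.0005 0.1329 yaw err 0.0001 q [ 8.031e-01  5.959e-01  0.000e+00 -1.000e-04] F [ 0.2 -0.4  0.3] w 0.6
(array([342.29048414, 206.29716194]), array([324, 194,  33,  30, 599], dtype=int32))
-0.145 (np.float64(221.38091994584568), np.float64(194.94042927678095))
0.078 (np.float64(322.42072910225454), np.float64(202.0527540320615))
0.1 (np.float64(332.5726440250025), np.float64(204.65793655608957))
0.115 (np.float64(339.56615906983353), np.float64(206.09787593292063))
```

The tin is still, and its band sits at the pixel predicted for the cradle. I'll back off and rise clear, then check again.

Emit:
arm_command:
  targets:
    - {"x": -0.015,"y": 0,"z": -0.005,"turn": 0,"gripper": 0.6}
    - {"x": -0.015,"y": 0,"z": -0.01,"turn": 0,"gripper": 0.6}
    - {"x": -0.01,"y": 0,"z": -0.03,"turn": 0,"gripper": 0.6}
    - {"x": -0.02,"y": 0,"z": -0.04,"turn": 0,"gripper": 0.6}
    - {"x": -0.04,"y": 0,"z": -0.04,"turn": 0,"gripper": 0.6}
    - {"x": -0.05,"y": 0,"z": -0.02,"turn": 0,"gripper": 0.6}
    - {"x": -0.05,"y": 0,"z": 0,"turn": 0,"gripper": 0.6}
    - {"x": -0.05,"y": 0,"z": 0,"turn": 0,"gripper": 0.6}
    - {"x": -0.05,"y": 0,"z": 0,"turn": 0,"gripper": 0.6}
    - {"x": -0.05,"y": 0,"z": 0,"turn": 0,"gripper": 0.6}
    - {"x": 0,"y": 0,"z": 0,"turn": 0,"gripper": 0.6}
    - {"x": 0,"y": 0,"z": 0,"turn": 0,"gripper": 0.6}

```text
clock: 12.4
position: [0.4622, -0.3576, 0.2783]
ee_rot: [0.803, 0.596, 0.0, -0.0]
force: [-0.7, 1.6, 0.9]
grip_width: 0.599
grasp_force: 0.0
```

```bash
python3 st.py; python3 -c "
from tin import *
from fit import T
q=[.556,-.051,1.2767]
ct,cs=env.camera('top'),env.camera('scene'); print(band(cs)[:2],band(ct)[:2],px(ct,T(q,(.115,0,.09))))
m=band(ct)[2]; print(cv2.minAreaRect(np.argwhere(m)[:,::-1].astype(np.float32)))
p=cv2.imread('pics/top0.png'); d=cv2.absdiff(cv2.resize(ct['img'][:,:,::-1],None,fx=1.5,fy=1.5),p).max(2)
for n,(u,v) in dict(cup=(335,183),tamper=(423,208),pitcher=(328,388)).items(): print(n,d[v-24:v+24,u-24:u+24].mean())"
```

```text
t 12.4 ramp xyz -0.3206 0.0009 0.2783 yaw err -0.0005 q [ 8.032e-01  5.957e-01  2.000e-04 -0.000e+00] F [-0.7  1.6  0.9] w 0.6
(array([344.10707071, 206.82626263]), array([329, 194,  28,  30, 495], dtype=int32)) (array([180.99649942, 167.11551925]), array([161, 152,  40,  33, 857], dtype=int32)) (np.float64(178.30092463771695), np.float64(169.78190758883997))
((180.9499969482422, 167.14999389648438), (34.7850456237793, 25.61444854736328), 18.43494987487793)
cup 3.4453125
tamper 3.127170138888889
pitcher 2.9262152777777777
```

```bash
python3 -c "
from workcell import env
print(env.close_job())"
```

```text
the job is handed in; nothing more can be done
None
```

The tin was pushed up the ramp and over the crest and came to rest in the cradle. The pitcher, cup and tamper were not disturbed, the arm was backed clear, and the job was handed in at about 12.5 s; no verdict was returned.

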